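# Park the instrument tray in the green corner

### The job

Push the steel instrument tray along the table into the bay's back corner on the green-capped side, so that it sits square and flush against both the back rail and that side rail. Push it without lifting or tipping it, and leave the jar standing and the carton lying in it. Do not disturb the other things on the table.

Things in the scene. Friction and masses are not known exactly. Their poses are not given: they have to be found in the camera images.
- tray: (All sizes here in mm.) Steel instrument tray, an open box 130 (its x) x 180 (its y) x 25 high, walls and floor 4 thick, about 0.4 kg plus contents, loose on the table and easily slid (sliding takes some 2 to 6 N, with brief peaks to about 10 N; the rails are rigid). Origin: centre of its underside. It starts in front of the bay's mouth with its x axis roughly along the bay's.
- bay: Fixed dark grey parking bay on the table: a U of rails 20 thick and 30 high, open towards the robot. Origin: on the table at the middle of the back rail's inner face; its x axis points out through the back rail (away from the robot), y along the back rail. The two side rails run 120 from the back rail towards -x; their inner faces are at y = +205 and y = -205. It does not move.
- green_cap: Green plastic strip 100 x 18 x 5 fixed on top of one of the bay's two side rails (either one). Origin: centre of its underside, 30 above the table, midway along that rail.
- red_cap: The same strip in red, on top of the other side rail.
- jar: Clear sample jar with yellow lid, 40 dia. x 50 high, standing loose in the tray. Origin: centre of its underside; z up along the jar.
- pack: Small white dressing carton with orange band, 55 x 40 x 16 high, lying loose in the tray. Origin: centre of its underside.
- red_bottle: Bystander: red disinfectant bottle, round, 64 dia. x 150 high, white cap. Origin: centre of its underside.
- mint_bottle: Bystander: mint-green disinfectant bottle, round, 60 dia. x 140 high, white cap. Origin: centre of its underside.
- tape: Bystander: white roll of tape lying flat, 68 outer dia. x 25 high. Origin: centre of its underside.
- bowl: Bystander: small steel bowl, 100 dia. x 35 high. Origin: centre of its underside.
- blue_jar: Bystander: white jar with blue lid, 60 dia. x 60 high. Origin: centre of its underside.
Mind the look-alikes: they are no part of the job. Leave any black, blue or yellow look-alike of the tray alone.

How it is judged:
At the end, for the whole second after the job is handed in: The tray rests flat on the table in the bay's back corner on the green-capped side, within 5 mm of touching the back rail and that side rail and square to them within 0.05 rad, at rest, with the jar still standing upright and the carton still lying flat on its floor (((y of green_cap in the frame of bay above 0 m and y of tray in the frame of bay above 0.11 m) or (y of green_cap in the frame of bay below 0 m and y of tray in the frame of bay below -0.11 m)) and x of tray in the frame of bay above -0.07 m and angle between the x axis of tray and the x axis of bay, either way round below 0.05 rad and height (world z) of tray below 0.004 m and angle between tray's own z axis and vertical below 0.03 rad and linear speed of tray below 0.01 m/s and angle between jar's own z axis and vertical below 0.15 rad and z of jar in the frame of tray below 0.012 m and z of pack in the frame of tray below 0.03 m and angle between pack's own z axis and vertical below 0.3 rad and horizontal distance between each of jar, pack and tray below 0.11 m).
It fails at once if the tray is lifted or tipped off the table (height (world z) of tray above 0.012 m or angle between tray's own z axis and vertical above 0.12 rad).
It fails at once if the sample jar or the dressing carton is lifted out of the tray (z of jar in the frame of tray above 0.03 m or z of pack in the frame of tray above 0.035 m).
It fails at once if the sample jar is knocked over (angle between jar's own z axis and vertical above 0.5 rad).
It fails at once if a bystander on the table is displaced by more than 20 mm or tipped (distance of any of red_bottle, mint_bottle, tape, bowl, blue_jar from where it was at the start of the episode above 0.02 m or angle between any of red_bottle, mint_bottle, tape, bowl, blue_jar's own z axis and vertical above 0.3 rad).
It also fails if it takes over 66 s, if anything falls off the work surface, if the arm or the gripper's body presses on something with over 40 N, if the wrist force passes 120 N, or if a joint passes its speed limit or range.

### The arm

A 6-joint arm with a two-finger parallel gripper is mounted at the origin on the work surface. World frame = base frame: x ahead of the robot, y to its left, z up, the work surface at z = 0. Lengths are in m, angles in rad, forces in N, time in s.
With the tool pointing down it reaches from about 0.3 to 0.75 m from the base axis. Payload 8.5 kg.
Tool frame: the origin (TCP) lies between the finger pads; the fingertips stand 22 mm ahead of it and the grasp point (between the pads) lies 3 mm ahead of it; z points along the fingers, y is the direction in which the jaws open and shut (so a half turn about z gives the same grasp; the last joint's range is limited). The gripper opens to 85 mm and grips with 20 to 120 N. Pads are 22 mm wide; open, the fingers measure 114 mm over their backs; the gripper's body (76 mm by 85 mm) begins 54 mm behind the grasp point. The pads swing forward as they close: fully open they stand 13 mm farther back than shut.
Start: joints at [-1.491, 0.381, 1.297, -0, 1.464, -0.215], TCP at [0.16, -0.526, 0.253] pointing down, gripper open.
Joint ranges: [-3.11, 3.11], [-0.89, 2.33], [0.22, 2.48], [-1.42, 4.56], [0.17, 2.85], [-2.88, 2.88]. Speed limits (rad/s): [2.39, 2.39, 3.14, 3.14, 3.14, 3.14].

### API

Orientations are given as a rotation vector (axis times angle).
In Python, from cell import manip gives the robot as it stands.
- The arm moves only by the tool step_arm, never from a script. Its argument "commands" is a list of rows, each a list of 7 numbers: the shift along the tool's x, y, z in cm, then the turn, a rotation vector about the tool's x, y, z in degrees, then the closure, from -1 (fully open) to 1 (shut). In form: [[dx, dy, dz, ax, ay, az, jaw], ...]. A call has 1 to 12 rows; each row is the pose to reach, as a shift and turn from the pose commanded when the call began, along the tool's axes at that moment; what a row does not reach only later rows make up. A row lasts 1/12 s, in which the tool goes at most 41.7 mm and 7.16 degrees, less where a joint would pass 70% of its speed; a pose out of reach is approached as far as the arm can. A call with a gripper value outside its range is refused whole. The fingers move at their own pace and stop on an object; "force" is the grip in N (left out, the last holds). Time passes only in rows, so rows that repeat a pose let the fingers close. It gives the time, the measured TCP pose, the force and the opening at its end, in the units of the state.
- manip.sense(): the state, without advancing time (a new reading comes with each control period).
- manip.snapshot(name): name is "scene" or "top" or "wrist"; returns a dict with "img" (480x640x3 uint8, red, green, blue), "fx", "fy", "cx", "cy" (pixels), "pose" (4x4, takes a point from camera to world coordinates). Camera axes: x right, y down, z forward; pixel columns grow to the right and rows downward; lengths in m; the calibration is good to about 2 mm. A picture is of the moment at which its call begins. There is no depth.
- manip.finish_job(): hands the job in, once; it reports no verdict.
The state is a dict: "t": time; "joint_pos": joint angles; "qvel": joint speeds; "tau": joint torques, N m; "tool_pos": TCP position; "eef_rot": TCP orientation; "wrist_force": force on the tool from outside, world axes, zero at the start; "wrist_torque": the same for the moment, N m; "grip_width": finger opening in m.
Only numpy, scipy, OpenCV 4.12 (cv2) and the standard library are available. Lean on these libraries where they do the work, as an engineer would, in place of code of your own. Each camera call takes 0.05 s, during which the arm holds its last target. There are 200 camera calls.

## Working session

There is one attempt and no reset: what is moved stays moved. The work goes in short steps, Python scripts to look and compute and a tool call to move; the robot and the scene stay as the last step left them, time stands still between calls to the robot, and variables do not carry over. Pictures are saved under pics/ and viewed, about 8 in all and at most 12, crops included, and the job is handed in when it is done.

Besides the shell and the picture viewer there is one more tool, called after "Call:" as a command line: name --pt "numbers of a row" for each row, then --argument value for the rest. step_arm: Moves the arm, as the interface text tells. Its arguments: {"type":"object","properties":{"commands":{"type":"array"},"force":{"type":"number"}},"required":["commands"]}

```bash
mkdir -p pics; cat > h.py <<'E'
from cell import manip
import numpy as np, cv2
from scipy.spatial.transform import Rotation as R
def snap(n,f):
    s=manip.snapshot(n); cv2.imwrite(f,s["img"][:,:,::-1]); np.savez(f[:-4],**{k:s[k] for k in s}); return s
def w(f,uv,z):
    s=np.load(f[:-4]+".npz"); P=s["pose"]
    out=[]
    for u,v in uv:
        d=P[:3,:3]@np.array([(u-s["cx"])/s["fx"],(v-s["cy"])/s["fy"],1]); o=P[:3,3]
        out.append(o+d*(z-o[2])/d[2])
    return np.array(out)
E
python3 - <<'E'
from h import *
snap("top","pics/top0.png");snap("scene","pics/sc0.png")
s=manip.sense();print(s)
E
```

```text
{'t': 0.1, 'joint_pos': array([-1.49132679e+00,  3.81111721e-01,  1.29819148e+00,  2.47457582e-05,
        1.46358348e+00, -2.15337488e-01]), 'qvel': array([ 1.16511144e-03, -6.62729452e-04, -3.26571823e-03, -8.14732036e-05,
        2.94649817e-04, -7.20391737e-04]), 'tau': array([ 3.33930788e-03, -4.49224412e+01, -2.31657135e+01, -1.26948999e-04,
        3.64366373e-03, -3.61571381e-05]), 'tool_pos': array([ 0.15976944, -0.52603038,  0.25278038]), 'eef_rot': array([-3.10624968e+00, -4.61213144e-01, -1.76463403e-04]), 'wrist_force': array([-0.78413182, -0.2296592 ,  0.05720039]), 'wrist_torque': array([-0.00388872,  0.01364153, -0.00237544]), 'grip_width': 0.08515488943848146}
```

View pics/top0.png

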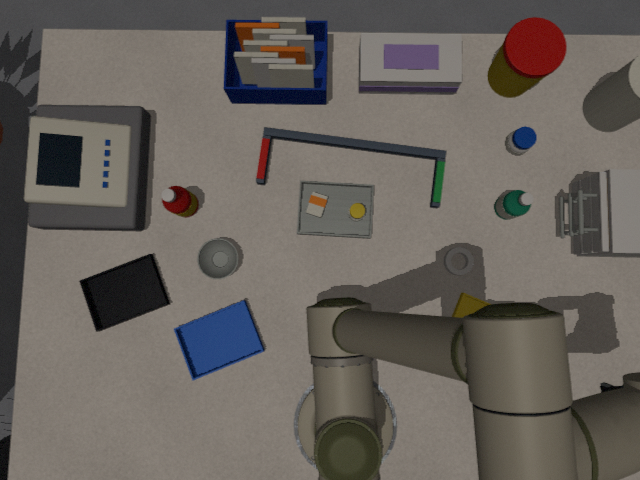

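View pics/sc0.png

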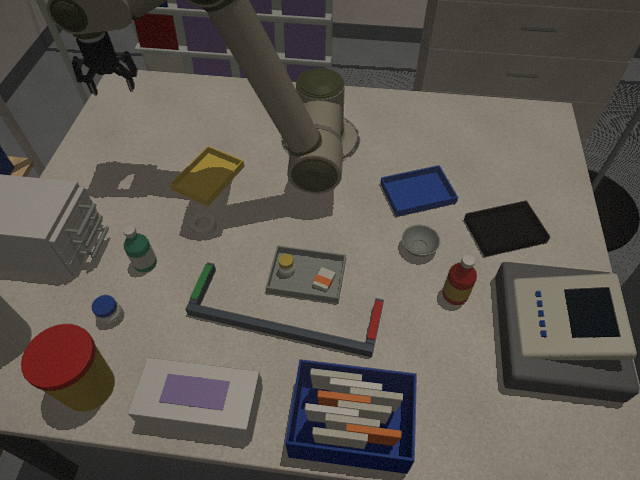

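The top view shows the grey steel tray at (336,209), with the yellow-lidded jar at (357,211) and the carton at (317,204) in it. The green cap is at (438,182) and the red cap at (263,160). The other trays are black (125,292), blue (220,338) and yellow (470,305). Only the grey one holding the jar and carton fits the description, so I'll confirm it in an enlarged crop.

```bash
python3 - <<'E'
from h import *
i=cv2.imread("pics/top0.png")[115:255,250:450]
cv2.imwrite("pics/c0.png",cv2.resize(i,None,fx=4,fy=4,interpolation=cv2.INTER_CUBIC))
s=np.load("pics/top0.npz");print(s["pose"],s["fx"])
E
```

```text
[[ 0.02131442 -0.99477097  0.09988198  0.34020154]
 [-0.99962535 -0.0194888   0.01921815  0.04078628]
 [-0.01717108 -0.10025418 -0.99481368  1.25201818]
 [ 0.          0.          0.          1.        ]] 511.0703161567729
```

View pics/c0.png

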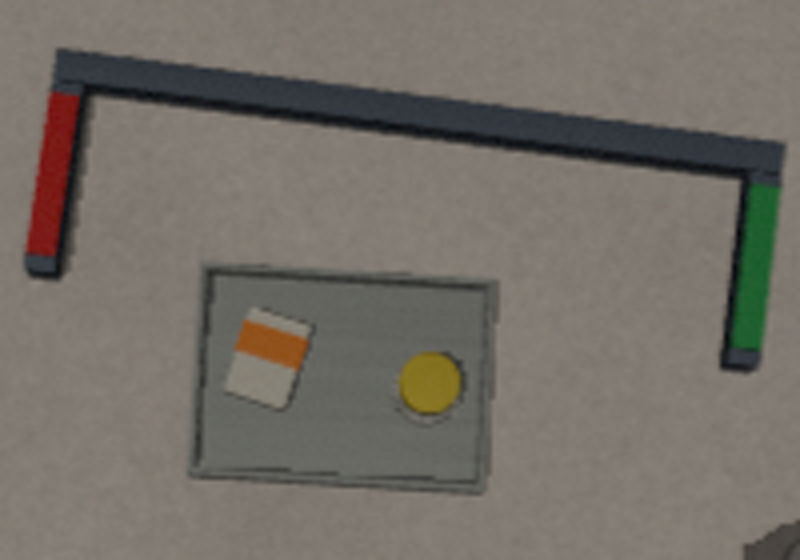

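The crop confirms it: this is the grey tray. Its rim corners (crop pixels) are (203,264), (497,280), (485,493) and (190,477). The rails' outer back corners are (56,48) and (785,143), and the green cap is on the right.

```bash
python3 - <<'E'
from h import *
np.set_printoptions(precision=4,suppress=True)
c=lambda p:np.array(p)/4.+[250,115]
f="pics/top0.png"
T=w(f,c([(203,264),(497,280),(485,493),(190,477)]),.025);print("tray",T,T.mean(0),np.linalg.norm(np.diff(T,axis=0),axis=1))
B=w(f,c([(56,48),(785,143)]),.03);e=(B[0]-B[1])[:2];L=np.linalg.norm(e);e/=L
ex=np.array([e[1],-e[0]]);
o=(B[0,:2]+B[1,:2])/2-.02*ex;print("bay",o,"x",ex,"yaw",np.degrees(np.arctan2(ex[1],ex[0])),"L",L)
for n,q in(("tray",T),("tc",[T.mean(0)])):
  for p in q: d=p[:2]-o;print(n,"bay",d@ex,d@e)
v=T[0]+T[1]-T[2]-T[3];print("trayyaw",np.degrees(np.arctan2(v[1],v[0])))
g=w(f,c([(764,186),(748,186),(731,348)]),.035);print([(np.dot(p[:2]-o,ex),np.dot(p[:2]-o,e)) for p in g])
for n,p,z in(("jar",(357.5,211),.05),("pack",(317,204.5),.02),("bowl",(219,258),.03),("tape",(459,260),.025),("mint",(514,205),.12),("redb",(178,198),.12),("blue",(522,140),.05)):
  q=w(f,[p],z)[0];d=q[:2]-o;print(n,q,d@ex,d@e)
print(B)
E
```

```text
tray [[ 0.5784  0.1167  0.025 ]
 [ 0.5717 -0.0623  0.025 ]
 [ 0.4418 -0.0565  0.025 ]
 [ 0.4479  0.1212  0.025 ]] [0.51   0.0298 0.025 ] [0.1791 0.1301 0.1778]
bay [ 0.6645 -0.0104] x [ 0.9933 -0.1159] yaw -6.658376604289735 L 0.448796784159535
tray bay -0.10026586975705086 0.11625247045217343
tray bay -0.08611665522954876 -0.062274000937030505
tray bay -0.21584033053787316 -0.07159477115774204
tray bay -0.23034849251409922 0.10564355494995012
tc bay -0.158142837009643 0.02200681332683775
trayyaw -2.271820187510065
[(np.float64(-0.00944298862747137), np.float64(-0.21389898565077237)), (np.float64(-0.010724316852119956), np.float64(-0.20435815946016442)), (np.float64(-0.1103186489183712), np.float64(-0.20563631219053155))]
jar [ 0.5038 -0.0212  0.05  ] -0.15829924835710493 -0.029388341222984296
pack [0.522  0.0759 0.02  ] -0.15151520471063712 0.06923601579300141
bowl [0.3866 0.3078 0.03  ] -0.31288474367946356 0.2838326846054947
tape [ 0.3939 -0.2662  0.025 ] -0.23911694014519705 -0.2854639659275161
mint [ 0.5144 -0.3648  0.12  ] -0.10802012146385699 -0.36939981210266126
redb [0.5162 0.3863 0.12  ] -0.19332735780292978 0.3768460911846885
blue [ 0.6824 -0.4114  0.05  ] 0.0642890037314751 -0.3962247389770391
[[ 0.7104  0.2102  0.03  ]
 [ 0.6583 -0.2356  0.03  ]]
```

Call:
step_arm --pt "39.3 -47.3 0 0 0 23.5 -1" --pt "39.3 -47.3 0 0 0 23.5 -1" --pt "39.3 -47.3 0 0 0 23.5 -1" --pt "39.3 -47.3 0 0 0 23.5 -1" --pt "39.3 -47.3 0 0 0 23.5 -1" --pt "39.3 -47.3 0 0 0 23.5 -1" --pt "39.3 -47.3 0 0 0 23.5 -1" --pt "39.3 -47.3 0 0 0 23.5 -1" --pt "39.3 -47.3 0 0 0 23.5 -1" --pt "39.3 -47.3 0 0 0 23.5 -1" --pt "39.3 -47.3 0 0 0 23.5 -1" --pt "39.3 -47.3 0 0 0 23.5 -1"

```text
t: 1.1
tool_pos: [0.3539, -0.0633, 0.2534]
eef_rot: [3.136, -0.182, 0.0]
wrist_force: [1.1, -1.7, -0.6]
grip_width: 0.0849
```

Call:
step_arm --pt "3.2 -10.9 0 0 0 0 -1" --pt "3.2 -10.9 0 0 0 0 -1" --pt "3.2 -10.9 0 0 0 0 -1" --pt "3.2 -10.9 4 0 0 0 -1" --pt "3.2 -10.9 8 0 0 0 -1" --pt "3.2 -10.9 12 0 0 0 -1" --pt "3.2 -10.9 16 0 0 0 -1" --pt "3.2 -10.9 18 0 0 0 -1" --pt "3.2 -10.9 19 0 0 0 -1" --pt "3.2 -10.9 19 0 0 0 -1" --pt "3.2 -10.9 19 0 0 0 -1" --pt "3.2 -10.9 19 0 0 0 -1"

```text
t: 2.1
tool_pos: [0.3986, 0.0391, 0.064]
eef_rot: [3.136, -0.181, 0.002]
wrist_force: [0.1, -0.7, 0.8]
grip_width: 0.0855
```

```bash
python3 - <<'E'
from h import *
a=snap("wrist","pics/w1.png")["img"];b=snap("top","pics/t1.png")["img"]
print(manip.sense()["tool_pos"])
c=cv2.resize(b[115:255,250:450],None,fx=2,fy=2)
i=np.zeros((480+0,800,3),np.uint8);i[:300,:400]=cv2.resize(a,(400,300));i[:280,400:]=c
s=snap("scene","pics/s1.png")["img"][170:370,180:400]
i2=np.vstack([i[:300],np.zeros((300,800,3),np.uint8)]);i2[300:600,:330]=cv2.resize(s,(330,300));
cv2.imwrite("pics/m1.png",i2[:,:,::-1])
E
```

```text
[0.39862229 0.03908881 0.06422065]
```

View pics/m1.png

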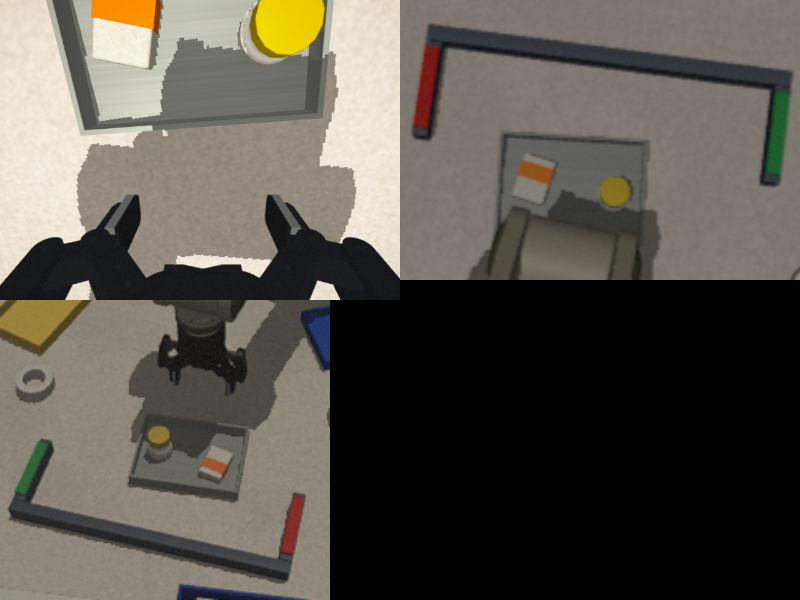

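The wrist view (top left) shows both open fingers short of the tray's near wall and centred on it, and the tray hasn't moved. Next I'll lower the fingers carefully.

Call:
step_arm --pt "0 0 1 0 0 0 -1" --pt "0 0 2 0 0 0 -1" --pt "0 0 2.7 0 0 0 -1" --pt "0 0 3.2 0 0 0 -1" --pt "0 0 3.6 0 0 0 -1" --pt "0 0 3.9 0 0 0 -1" --pt "0 0 3.9 0 0 0 -1" --pt "0 0 3.9 0 0 0 -1"

```text
t: 2.92
tool_pos: [0.3982, 0.0392, 0.0244]
eef_rot: [-3.136, 0.181, -0.0]
wrist_force: [0.0, -0.4, 0.3]
grip_width: 0.0856
```

Call:
step_arm --pt "0 0 0.2 0 0 0 -1" --pt "0 0 0.4 0 0 0 -1" --pt "0 0 0.4 0 0 0 -1" --pt "0 0 0.4 0 0 0 -1"

```text
t: 3.25
tool_pos: [0.3981, 0.0392, 0.0203]
eef_rot: [-3.136, 0.181, 0.0]
wrist_force: [0.0, -0.3, -0.3]
grip_width: 0.0854
```

No table contact, so the tips are about 11 mm above it. Pushing forward along the bay's x.

Call:
step_arm --pt "0.4 0 0 0 0 0 -1" --pt "0.9 0 0 0 0 0 -1" --pt "1.4 0 0 0 0 0 -1" --pt "1.8 0 0 0 0 0 -1" --pt "2.2 0 0 0 0 0 -1" --pt "2.6 0 0 0 0 0 -1" --pt "3.0 0 0 0 0 0 -1" --pt "3.4 0 0 0 0 0 -1" --pt "3.8 0 0 0 0 0 -1" --pt "4.2 0 0 0 0 0 -1" --pt "4.6 0 0 0 0 0 -1" --pt "5.0 0 0 0 0 0 -1"

```text
t: 4.25
tool_pos: [0.4465, 0.0339, 0.0202]
eef_rot: [-3.136, 0.18, 0.006]
wrist_force: [-6.2, 2.6, 4.3]
grip_width: 0.0854
```

Call:
step_arm --pt "0.4 0 0 0 0 0 -1" --pt "0.8 0 0 0 0 0 -1" --pt "1.2 0 0 0 0 0 -1" --pt "1.6 0 0 0 0 0 -1" --pt "2.0 0 0 0 0 0 -1" --pt "2.4 0 0 0 0 0 -1" --pt "2.8 0 0 0 0 0 -1" --pt "3.2 0 0 0 0 0 -1" --pt "3.6 0 0 0 0 0 -1" --pt "4.0 0 0 0 0 0 -1" --pt "4.3 0 0 0 0 0 -1" --pt "4.5 0 0 0 0 0 -1"

```text
t: 5.25
tool_pos: [0.4915, 0.0285, 0.0201]
eef_rot: [-3.136, 0.181, 0.005]
wrist_force: [-6.1, -0.5, 4.4]
grip_width: 0.0852
```

```bash
python3 - <<'E'
from h import *
a=snap("wrist","pics/w2.png")["img"];s=snap("scene","pics/s2.png")["img"][200:370,180:400]
i=np.zeros((480,800,3),np.uint8);i[:300,:400]=cv2.resize(a,(400,300));i[:309,400:]=cv2.resize(s,(400,309))
cv2.imwrite("pics/m2.png",i[:310,:,::-1])
E
```

```text
(no output)
```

View pics/m2.png

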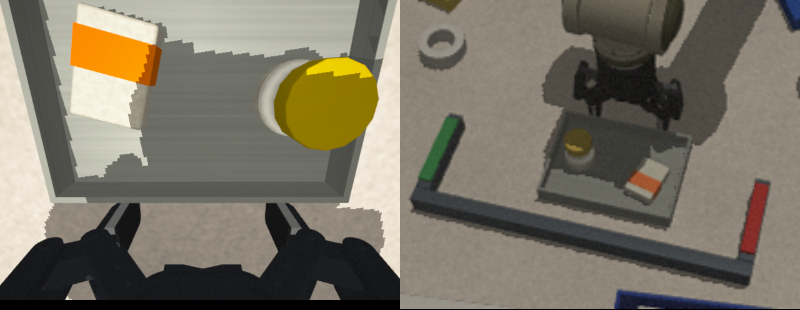

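Both fingers are flat on the near wall, and the jar and carton haven't shifted. About 35 mm remains to the back rail.

Call:
step_arm --pt "0.4 0 0 0 0 0 -1" --pt "0.8 0 0 0 0 0 -1" --pt "1.2 0 0 0 0 0 -1" --pt "1.6 0 0 0 0 0 -1" --pt "1.9 0 0 0 0 0 -1" --pt "2.2 0 0 0 0 0 -1" --pt "2.5 0 0 0 0 0 -1" --pt "2.7 0 0 0 0 0 -1" --pt "2.8 0 0 0 0 0 -1"

```text
t: 6.1
tool_pos: [0.5207, 0.0249, 0.0203]
eef_rot: [3.136, -0.181, 0.0]
wrist_force: [-1.9, -0.0, -0.6]
grip_width: 0.0854
```

Call:
step_arm --pt "0.1 0 0 0 0 0 -1" --pt "0.2 0 0 0 0 0 -1" --pt "0.3 0 0 0 0 0 -1" --pt "0.4 0 0 0 0 0 -1"

```text
t: 6.43
tool_pos: [0.5244, 0.0245, 0.0203]
eef_rot: [-3.136, 0.181, 0.0]
wrist_force: [-1.2, 0.1, -1.3]
grip_width: 0.0858
```

Call:
step_arm --pt "0.1 0 0 0 0 0 -1" --pt "0.2 0 0 0 0 0 -1" --pt "0.3 0 0 0 0 0 -1" --pt "0.3 0 0 0 0 0 -1"

```text
t: 6.77
tool_pos: [0.5276, 0.0241, 0.0204]
eef_rot: [3.136, -0.181, 0.001]
wrist_force: [-1.8, 0.5, -1.1]
grip_width: 0.0852
```

Call:
step_arm --pt "0.1 0 0 0 0 0 -1" --pt "0.2 0 0 0 0 0 -1" --pt "0.2 0 0 0 0 0 -1"

```text
t: 7.02
tool_pos: [0.528, 0.0242, 0.0203]
eef_rot: [-3.136, 0.181, 0.005]
wrist_force: [-7.6, -0.2, 4.3]
grip_width: 0.0857
```

Call:
step_arm --pt "0.1 0 0 0 0 0 -1" --pt "0.2 0 0 0 0 0 -1" --pt "0.2 0 0 0 0 0 -1"

```text
t: 7.27
tool_pos: [0.5281, 0.0242, 0.0203]
eef_rot: [-3.136, 0.181, 0.012]
wrist_force: [-16.5, 0.0, 11.3]
grip_width: 0.0854
```

```bash
python3 - <<'E'
from h import *
s=snap("scene","pics/s3.png")["img"][230:370,180:400]
b=snap("top","pics/t3.png")["img"][115:225,250:450]
i=np.vstack([cv2.resize(s,(550,350)),cv2.resize(b,(550,240*550//440))[:250]])
cv2.imwrite("pics/m3.png",i[:,:,::-1]);print(i.shape)
E
```

```text
(600, 550, 3)
```

View pics/m3.png

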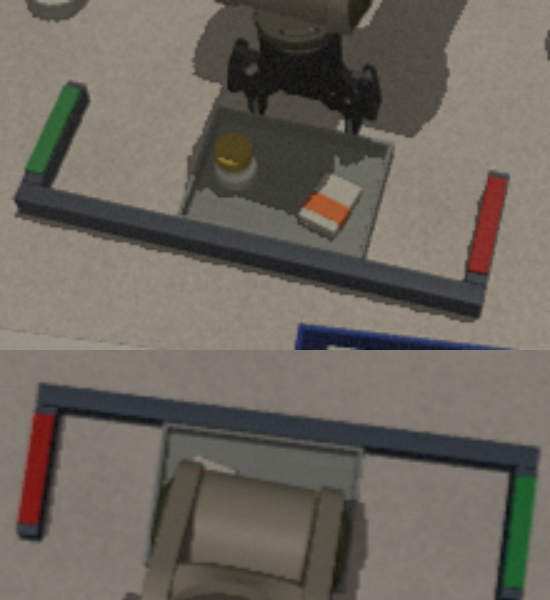

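The tray now sits flush against the back rail, with the jar upright and the carton flat. I'll back off, lift, and go round to its red-side wall with the tool turned 90°.

Call:
step_arm --pt "-1.5 0 0 0 0 0 -1" --pt "-3 0 0 0 0 0 -1" --pt "-4 0 -1 0 0 0 -1" --pt "-4 0 -4 0 0 0 -1" --pt "-4 0 -8 0 0 0 -1" --pt "-4 0 -11 0 0 0 -1" --pt "-2 -3 -11 0 0 -7 -1" --pt "0 -6 -11 0 0 -14 -1" --pt "2 -9 -11 0 0 -21 -1" --pt "4 -12 -11 0 0 -28 0" --pt "6.6 -13.6 -11 0 0 -35 0" --pt "6.6 -13.6 -11 0 0 -42 0"

```text
t: 8.37
tool_pos: [0.6163, 0.1539, 0.1304]
eef_rot: [2.988, 0.967, 0.008]
wrist_force: [-0.5, 0.7, -0.9]
grip_width: 0.0515
```

Call:
step_arm --pt "0 0 0 0 0 -7 0" --pt "0 0 0 0 0 -14 0" --pt "0 0 0 0 0 -21 0" --pt "0 0 0 0 0 -28 0" --pt "0 0 0 0 0 -35 0" --pt "0 0 0 0 0 -42 0" --pt "0 0 0 0 0 -48 0" --pt "0 0 0 0 0 -48 0" --pt "0 0 0 0 0 -48 0"

```text
t: 9.12
tool_pos: [0.6129, 0.1513, 0.1306]
eef_rot: [2.349, 2.085, 0.002]
wrist_force: [0.3, -0.3, -0.1]
grip_width: 0.0424
```

```bash
cat >> h.py <<'E'
def st():
    s=manip.sense();o=np.array([.6645,-.0104]);ex=np.array([.9933,-.1159]);e=np.array([.1159,.9933])
    p=s["tool_pos"];X=R.from_rotvec(s["eef_rot"]).as_matrix()
    d=p[:2]-o;print("bay",d@ex,d@e,p[2],"yaw",np.degrees(np.arctan2(X[1,0],X[0,0])),"toolz",X[:,2],s["wrist_force"],s["grip_width"],s["joint_pos"])
E
python3 - <<'E'
from h import *
st()
a=snap("wrist","pics/w4.png")["img"];t=snap("top","pics/t4.png")["img"][115:225,250:450]
i=np.zeros((300,800,3),np.uint8);i[:,:400]=cv2.resize(a,(400,300));i[:220,400:]=cv2.resize(t,(400,220))
cv2.imwrite("pics/m4.png",i[:,:,::-1])
E
```

```text
bay -0.07003523321183501 0.1545893217679947 0.13061097233148922 yaw 83.20596611724666 toolz [ 1.22613793e-03  1.09647644e-04 -9.99999242e-01] [ 0.29879314 -0.28680795 -0.08896017] 0.04238124259342539 [5.47248710e-02 6.23941127e-01 1.23972339e+00 4.43196605e-05
 1.27669784e+00 1.73290464e-01]
```

View pics/m4.png

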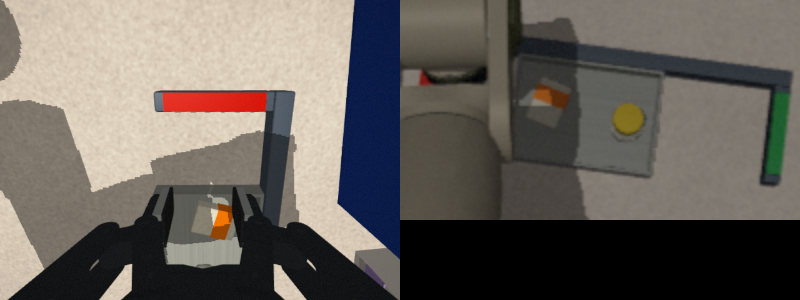

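```bash
python3 - <<'E'
from h import *
o=np.array([.6645,-.0104]);ex=np.array([.9933,-.1159]);e=np.array([.1159,.9933])
def b(f,uv,z):
  for p in w(f,uv,z): d=p[:2]-o;print(f,np.round([d@ex,d@e],4))
b("pics/t4.png",[(306.5+.5,144.5),(305.5,193.5),(376,203),(381.5,152)],.025)
b("pics/w4.png",[(155*1.6,186*1.6),(265*1.6,185*1.6)],.025)
b("pics/w4.png",[(274*1.6,91*1.6),(156*1.6,93*1.6)],.03)
E
```

```text
pics/t4.png [-0.0082  0.1139]
pics/t4.png [-0.1293  0.1005]
pics/t4.png [-0.1294 -0.0721]
pics/t4.png [-0.0026 -0.0694]
pics/w4.png [-0.1252  0.1208]
pics/w4.png [0.0012 0.1216]
pics/w4.png [-0.0005  0.2257]
pics/w4.png [-0.1159  0.2241]
```

The red-side wall is at bay y of about 0.115 and the finger face at about 0.143, so there is clearance to descend.

Call:
step_arm --pt "0 0 3 0 0 0 0" --pt "0 0 6 0 0 0 0" --pt "0 0 8 0 0 0 0" --pt "0 0 9 0 0 0 0" --pt "0 0 9.5 0 0 0 0" --pt "0 0 10 0 0 0 0" --pt "0 0 10.3 0 0 0 0" --pt "0 0 10.5 0 0 0 0" --pt "0 0 10.5 0 0 0 0"

```text
t: 9.97
tool_pos: [0.6127, 0.1512, 0.0258]
eef_rot: [2.346, 2.089, 0.001]
wrist_force: [-0.0, 0.1, 0.3]
grip_width: 0.0425
```

Call:
step_arm --pt "-0.4 0 0 0 0 0 0" --pt "-0.9 0 0 0 0 0 0" --pt "-1.4 0 0 0 0 0 0" --pt "-1.8 0 0 0 0 0 0" --pt "-2.2 0 0 0 0 0 0" --pt "-2.6 0 0 0 0 0 0" --pt "-3.0 0 0 0 0 0 0" --pt "-3.4 0 0 0 0 0 0" --pt "-3.8 0 0 0 0 0 0" --pt "-4.2 0 0 0 0 0 0" --pt "-4.6 0 0 0 0 0 0" --pt "-5.0 0 0 0 0 0 0"

```text
t: 10.97
tool_pos: [0.6066, 0.1015, 0.0254]
eef_rot: [-2.346, -2.09, -0.0]
wrist_force: [0.7, 3.8, 0.3]
grip_width: 0.0426
```

Call:
step_arm --pt "-0.4 0 0 0 0 0 0" --pt "-0.8 0 0 0 0 0 0" --pt "-1.2 0 0 0 0 0 0" --pt "-1.6 0 0 0 0 0 0" --pt "-2.0 0 0 0 0 0 0" --pt "-2.4 0 0 0 0 0 0" --pt "-2.8 0.1 0 0 0 0 0" --pt "-3.2 0.1 0 0 0 0 0" --pt "-3.6 0.1 0 0 0 0 0" --pt "-4.0 0.1 0 0 0 0 0" --pt "-4.3 0.1 0 0 0 0 0" --pt "-4.5 0.1 0 0 0 0 0"

```text
t: 11.97
tool_pos: [0.6018, 0.057, 0.0253]
eef_rot: [-2.345, -2.088, 0.001]
wrist_force: [-3.4, 8.2, 2.2]
grip_width: 0.0426
```

```bash
python3 - <<'E'
from h import *
st()
a=snap("scene","pics/s5.png")["img"][200:370,180:400];t=snap("top","pics/t5.png")["img"][115:225,250:450]
i=np.zeros((320,800,3),np.uint8);i[:309,:400]=cv2.resize(a,(400,309));i[:220,400:]=cv2.resize(t,(400,220))
cv2.imwrite("pics/m5.png",i[:,:,::-1])
E
```

```text
bay -0.07012310962752943 0.05969366953865564 0.025303904304923543 yaw 83.36656127785245 toolz [-0.00176865  0.00128126 -0.99999762] [-3.42614806  8.17638063  2.17919192] 0.04258047806579018 [-1.01602519e-01  7.15135284e-01  1.42063243e+00  1.29522064e-03
  1.00771480e+00  1.34793929e-02]
```

View pics/m5.png

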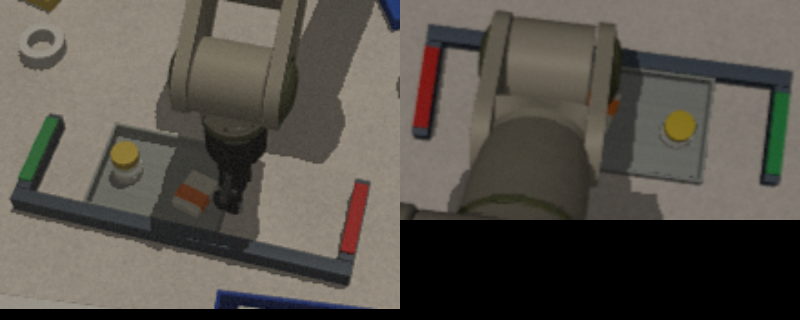

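It's sliding along the back rail with both items undisturbed, and about 72 mm remains.

Call:
step_arm --pt "-0.4 0 0 0 0 0 0" --pt "-0.8 0 0 0 0 0 0" --pt "-1.2 0 0 0 0 0 0" --pt "-1.6 0 0 0 0 0 0" --pt "-2.0 0 0 0 0 0 0" --pt "-2.4 0 0 0 0 0 0" --pt "-2.8 0 0 0 0 0 0" --pt "-3.2 0 0 0 0 0 0" --pt "-3.6 0 0 0 0 0 0" --pt "-4.0 0 0 0 0 0 0" --pt "-4.3 0 0 0 0 0 0" --pt "-4.5 0 0 0 0 0 0"

```text
t: 13.07
tool_pos: [0.5965, 0.0123, 0.0253]
eef_rot: [-2.344, -2.088, 0.001]
wrist_force: [-2.6, 9.4, 3.5]
grip_width: 0.0428
```

Call:
step_arm --pt "-0.3 0 0 0 0 0 0" --pt "-0.6 0 0 0 0 0 0" --pt "-0.9 0 0 0 0 0 0" --pt "-1.2 0 0 0 0 0 0" --pt "-1.5 0 0 0 0 0 0" --pt "-1.7 0 0 0 0 0 0" --pt "-1.9 0 0 0 0 0 0" --pt "-2.1 0 0 0 0 0 0" --pt "-2.2 0 0 0 0 0 0" --pt "-2.3 0 0 0 0 0 0" --pt "-2.3 0 0 0 0 0 0"

```text
t: 13.98
tool_pos: [0.5938, -0.0104, 0.0252]
eef_rot: [-2.344, -2.088, 0.001]
wrist_force: [-3.3, 6.6, 3.6]
grip_width: 0.0427
```

```bash
python3 - <<'E'
from h import *
st()
E
```

```text
bay -0.0701936798077721 -0.008239083700564588 0.02524223688317212 yaw 83.37441174962618 toolz [-0.00213319  0.00123589 -0.99999696] [-3.27017749  6.55156175  3.57078755] 0.0427115040543433 [-2.17047872e-01  7.02162916e-01  1.45287811e+00  8.94770624e-04
  9.88901096e-01 -1.01903303e-01]
```

Call:
step_arm --pt "-0.1 0 0 0 0 0 0" --pt "-0.2 0 0 0 0 0 0" --pt "-0.3 0 0 0 0 0 0" --pt "-0.4 0 0 0 0 0 0" --pt "-0.5 0 0 0 0 0 0" --pt "-0.5 0 0 0 0 0 0"

```text
t: 14.48
tool_pos: [0.5933, -0.015, 0.0253]
eef_rot: [-2.344, -2.087, 0.0]
wrist_force: [-2.0, 9.4, 3.7]
grip_width: 0.0428
```

Call:
step_arm --pt "-0.1 0 0 0 0 0 0" --pt "-0.2 0 0 0 0 0 0" --pt "-0.3 0 0 0 0 0 0" --pt "-0.3 0 0 0 0 0 0"

```text
t: 14.82
tool_pos: [0.5932, -0.0152, 0.0253]
eef_rot: [-2.342, -2.086, -0.006]
wrist_force: [0.9, 24.1, 3.2]
grip_width: 0.0425
```

The side rail is firmly reached (24 N, no further motion). I'll retreat, lift, and go round to the near side for a look and, if needed, a final nudge.

Call:
step_arm --pt "1.5 0 0 0 0 0 0" --pt "3 0 0 0 0 0 0" --pt "4 0 -1 0 0 0 0" --pt "4 0 -4 0 0 0 0" --pt "4 0 -8 0 0 0 0" --pt "4 0 -11 0 0 0 0" --pt "2 -3 -11 0 0 7 0" --pt "0 -6 -11 0 0 14 0" --pt "-3 -9 -11 0 0 21 -1" --pt "-6 -11 -11 0 0 28 -1" --pt "-9 -12 -11 0 0 35 -1" --pt "-9.8 -12 -11 0 0 42 -1"

```text
t: 15.82
tool_pos: [0.4611, -0.1055, 0.1363]
eef_rot: [2.942, 1.097, -0.001]
wrist_force: [0.5, -0.4, 0.4]
grip_width: 0.0854
```

Call:
step_arm --pt "0 0 0 0 0 7 -1" --pt "0 0 0 0 0 14 -1" --pt "0 0 0 0 0 21 -1" --pt "0 0 0 0 0 28 -1" --pt "0 0 0 0 0 35 -1" --pt "0 0 0 0 0 42 -1" --pt "0 0 0 0 0 48 -1" --pt "0 0 0 0 0 48 -1" --pt "0 0 0 0 0 48 -1"

```text
t: 16.57
tool_pos: [0.4633, -0.1027, 0.1358]
eef_rot: [3.136, -0.176, 0.001]
wrist_force: [0.2, 0.8, -0.2]
grip_width: 0.0855
```

```bash
python3 - <<'E'
from h import *
st()
a=snap("wrist","pics/w6.png")["img"];t=snap("top","pics/t6.png")["img"][125:215,340:460]
i=np.zeros((600,800,3),np.uint8);i[:300,:400]=cv2.resize(a,(400,300));i[:300,400:]=cv2.resize(t,(400,300))
s=snap("scene","pics/s6.png")["img"][230:350,180:340]
i[300:,:400]=cv2.resize(s,(400,300));cv2.imwrite("pics/m6.png",i[:,:,::-1])
E
```

```text
bay -0.1891994509828013 -0.11501854448726823 0.1358328951089212 yaw -6.431535242245614 toolz [ 4.11671255e-04 -8.48059397e-04 -9.99999556e-01] [ 0.21391668  0.76227957 -0.16566364] 0.08552806408677295 [-4.68128444e-01  3.81248181e-01  1.68464844e+00 -6.49261518e-04
  1.07494608e+00  1.21522824e+00]
```

View pics/m6.png

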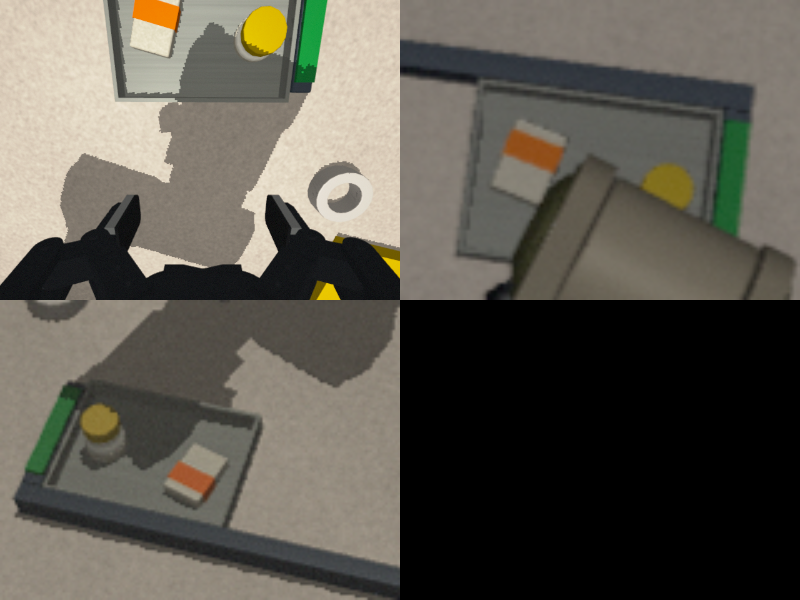

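The tray is in the green corner, with the jar standing, the carton flat, and the near wall level in the wrist view at row 101. I'll add a light forward nudge to be sure it's flush at the back.

Call:
step_arm --pt "0 -1 3 0 0 0 -1" --pt "0 -1 6 0 0 0 -1" --pt "0 -1 8 0 0 0 -1" --pt "0 -1 10 0 0 0 -1" --pt "0 -1 11 0 0 0 -1" --pt "0 -1 11.5 0 0 0 -1" --pt "0 -1 11.5 0 0 0 -1" --pt "0.8 -1 11.5 0 0 0 -1" --pt "1.6 -1 11.5 0 0 0 -1" --pt "2.4 -1 11.5 0 0 0 -1" --pt "3.1 -1 11.5 0 0 0 -1" --pt "3.7 -1 11.5 0 0 0 -1"

```text
t: 17.72
tool_pos: [0.5025, -0.0968, 0.0208]
eef_rot: [3.136, -0.181, 0.002]
wrist_force: [-0.2, 1.0, 0.0]
grip_width: 0.0854
```

Call:
step_arm --pt "0.2 0 0 0 0 0 -1" --pt "0.4 0 0 0 0 0 -1" --pt "0.6 0 0 0 0 0 -1" --pt "0.8 0 0 0 0 0 -1" --pt "1.0 0 0 0 0 0 -1" --pt "1.2 0 0 0 0 0 -1" --pt "1.3 0 0 0 0 0 -1" --pt "1.3 0 0 0 0 0 -1"

```text
t: 18.38
tool_pos: [0.5137, -0.098, 0.0203]
eef_rot: [-3.136, 0.181, 0.002]
wrist_force: [-3.8, 0.1, 2.7]
grip_width: 0.0852
```

```bash
python3 - <<'E'
from h import *
st()
E
```

```text
bay -0.1396757406806954 -0.10451318583213967 0.020283042406303586 yaw -6.618145164267968 toolz [-1.32787999e-03  3.30346811e-04 -9.99999064e-01] [-3.82979455  0.13998218  2.74832821] 0.08519088743137473 [-4.15079818e-01  6.26727802e-01  1.66710780e+00 -3.10633954e-04
  8.49105411e-01  1.27143043e+00]
```

Call:
step_arm --pt "0.1 0 0 0 0 0 -1" --pt "0.2 0 0 0 0 0 -1" --pt "0.3 0 0 0 0 0 -1" --pt "0.3 0 0 0 0 0 -1"

```text
t: 18.72
tool_pos: [0.5138, -0.098, 0.0202]
eef_rot: [-3.135, 0.181, 0.013]
wrist_force: [-17.8, -3.1, 11.5]
grip_width: 0.0853
```

Call:
step_arm --pt "-1 0 0 0 0 0 -1" --pt "-2.5 0 0 0 0 0 -1" --pt "-4 0 0 0 0 0 -1" --pt "-6 0 -2 0 0 0 -1" --pt "-9 0 -5 0 0 0 -1" --pt "-12 0 -9 0 0 0 -1" --pt "-14 0 -13 0 0 0 -1" --pt "-14 0 -15 0 0 0 -1" --pt "-14 0 -15 0 0 0 -1" --pt "-14 0 -15 0 0 0 -1"

```text
t: 19.55
tool_pos: [0.3785, -0.0826, 0.1717]
eef_rot: [3.134, -0.181, 0.007]
wrist_force: [-0.4, -0.6, 0.1]
grip_width: 0.0851
```

```bash
python3 - <<'E'
from h import *
a=snap("wrist","pics/w7.png")["img"];t=snap("top","pics/t7.png")["img"][125:215,340:460]
i=np.zeros((600,800,3),np.uint8);i[:300,:400]=cv2.resize(a,(400,300));i[:300,400:]=cv2.resize(t,(400,300))
s=snap("scene","pics/s7.png")["img"]
i[300:,:400]=cv2.resize(s,(400,300));i[300:,400:]=cv2.resize(s[230:350,180:340],(400,300));cv2.imwrite("pics/m7.png",i[:,:,::-1])
E
```

```text
(no output)
```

View pics/m7.png

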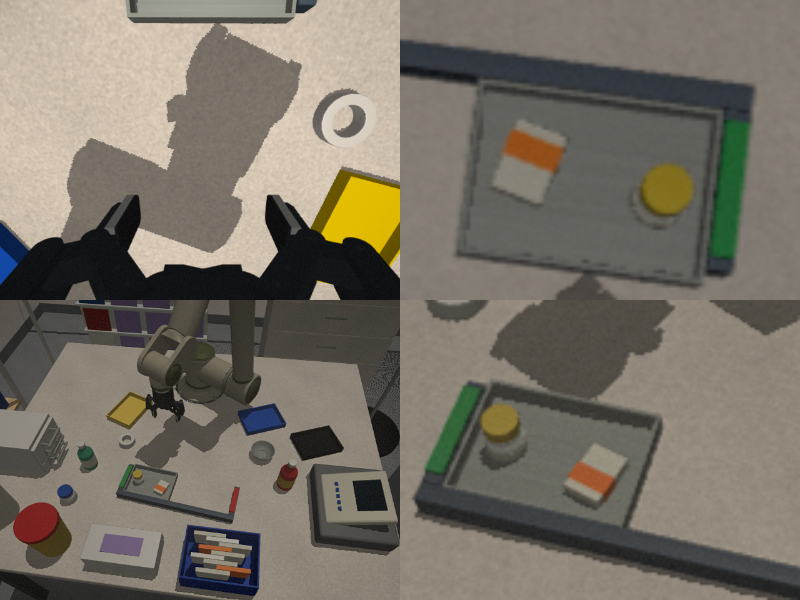

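The tray is flush in the corner with the jar standing and the carton lying flat, and the bystanders look unmoved. In the top crop the corners are (482,82), (722,108), (700,284) and (458,254). One quick numeric check on those.

```bash
python3 - <<'E'
from h import *
o=np.array([.6645,-.0104]);ex=np.array([.9933,-.1159]);e=np.array([.1159,.9933])
c=(np.array([(482,82),(722,108),(700,284),(458,254)])-[400,0])/(10/3)+[340,125]
T=w("pics/t7.png",c,.025)[:,:2]-o;T=np.c_[T@ex,T@e];print(T,T.mean(0));v=T[0]+T[1]-T[2]-T[3];print(np.degrees(np.arctan2(v[1],v[0])))
a=cv2.imread("pics/top0.png").astype(int);b=cv2.imread("pics/t7.png").astype(int)
for n,(u,v) in dict(bowl=(219,258),tape=(459,260),mint=(514,205),red=(180,200),blue=(521,140)).items(): print(n,abs(a-b)[v-18:v+18,u-18:u+18].mean())
E
```

```text
[[-0.00215502 -0.02776713]
 [ 0.00184414 -0.20402355]
 [-0.12931048 -0.20319179]
 [-0.13107362 -0.02691393]] [-0.06517374 -0.1154741 ]
-0.37120103464950804
bowl 1.507201646090535
tape 38.637602880658434
mint 1.7813786008230452
red 2.47119341563786
blue 1.7397119341563787
```

```bash
python3 -c "
from h import *
print(w('pics/s0.png' if 0 else 'pics/sc0.png',[(203,222)],.0125), w('pics/s7.png',[(126*1.6,140*1.6)],.0125)); print(manip.finish_job())"
```

```text
[[ 0.38373532 -0.26712349  0.0125    ]] [[ 0.3909588  -0.26904597  0.0125    ]]
the job is handed in; nothing more can be done
None
```

I pushed the grey steel tray into the bay's back corner on the green-capped side and handed the job in at about 20 s of the 66 s allowed. I slid it forward to the back rail, then sideways to the green-capped side rail, and finished with a light nudge to the back. It was never lifted.

- **Tray position:** the last top view puts its centre at about (-0.065, -0.1155) m in the bay frame, and square to within about 0.4°. The criteria ask for x above -0.07, y below -0.11 and under 0.05 rad (2.9°). Each push ended in firm contact: about 18 N at the back rail and 24 N at the side rail.
- **Contents:** the last pictures show the jar standing and the carton lying flat in the tray.
- **Bystanders:** the bowl, both bottles and the blue-lidded jar look the same before and after in the top view.
- **Tape roll:** the top-view image comparison flagged a change here, most likely the arm's shadow, which lay near it at the start. Rough readings from the scene camera agree to about 7 mm, within my pixel-reading error, and the arm never touched it.

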